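# Turn the leaf of the colour reference stand

### The job

Turn the hinged leaf of the colour reference stand over its spine, from the right-hand side to the left, by pushing its orange tab with a fingertip, and press it gently down until it lies fully flat on the left so that its pink-to-purple colour chart shows. Only push: do not pinch the leaf, do not shift or lift the stand, leave everything else on the worktop where it is, and finish clear of everything.

Things in the scene. Friction and masses are not known exactly. Their poses are not given: they have to be found in the camera images.
- stand: grey plinth, loose, about 2.5 kg, 120 mm along its x, 250 mm along its y, top face 60 mm above the worktop, on 6 mm rubber feet. Origin under its centre; z up, x away from the robot (within 0.35 rad), y to the left. The spine (hinge axis) runs along its x at y = 0, 66 mm above the worktop. Grey chips are printed on its right (-y) and left (+y) halves.
- leaf (a joint): angle of the leaf about the spine: 0 = flat on the right (-y) half, 1.57 = upright, 3.14 = flat on the left (+y) half (stops at 0 and 3.14). It starts flat or ajar by up to 0.45. The hinge is stiff (0.11 N m): the leaf, 0.12 kg, stays at any angle where it is left and must be pushed all the way; 2 to 3 N at the tab turn it.
- leaf_tab (a point): centre of the leaf's orange tab (9 mm thick), mid thickness, 85 mm from the spine. The tab sticks out 65 mm past the plinth's near face: in the stand's frame x = -125 to -60 mm (this point at -100), 55 to 115 mm from the spine. Below it is free space to the worktop (61 mm with the leaf flat): a tilted fingertip can go under it from the right or from the robot's side.
- face_first: the leaf's face that is on top at the start (yellow-to-teal chips); ends underneath. Fixed to the leaf; origin on the spine. The leaf is a rigid plate 9 mm thick centred on the hinge axis (61.5 to 70.5 mm above the worktop when flat), reaching 120 mm from the spine and 116 mm along it.
- face_second: the other face of the leaf (pink-to-purple chips), underneath at the start, on top at the end; fixed to the leaf, origin on the spine.
- bottle_brown: loose amber-brown reagent bottle with black cap, 50 mm across, 98 mm tall, origin under its centre; bystander
- bottle_green: loose white reagent bottle with green cap, 42 mm across, 99 mm tall, origin under its centre; bystander
- petri: loose clear culture dish with lid, tan inside, 61 mm across, 14 mm high, origin under its centre; bystander
- tube: loose capped sample tube lying on the worktop, orange cap, 85 mm long, 17 mm thick, origin under its centre; bystander
- pen: loose blue pen lying on the worktop, 145 mm long, 9 mm high, origin under its centre; bystander

How it is judged:
On the way:
1. the leaf is raised past upright (value of joint leaf above 1.75 rad), for 0.1 s.
At the end, for the whole second after the job is handed in: The leaf lies flat on the left half of the stand (angle above 3.06 rad, i.e. its free edge within 10 mm of flat) and at rest; the stand stands level within 25 mm of where it was; every bystander is within 20 mm of where it was (value of joint leaf above 3.06 rad and velocity of joint leaf between -0.05 and 0.05 rad/s and distance of stand from where it was at the start of the episode below 0.025 m and angle between stand's own z axis and vertical below 0.05 rad and linear speed of stand below 0.02 m/s and distance of each of bottle_brown, bottle_green, petri, tube, pen from where it was at the start of the episode below 0.02 m); the robot touches nothing.
It fails at once if the leaf is pinched: the fingers press on both of its faces at once (contact force between the fingers and face_first above 1.5 N and contact force between the fingers and face_second above 1.5 N).
It fails at once if the fingers press on the stand or its leaf with more than 40 N (contact force between the fingers and stand above 40 N).
It fails at once if the stand is shoved more than 25 mm, lifted or tipped (distance of stand from where it was at the start of the episode above 0.025 m or height (world z) of stand above 0.012 m or angle between stand's own z axis and vertical above 0.12 rad).
It fails at once if a bottle, the dish, the tube or the pen is moved more than 20 mm (distance of any of bottle_brown, bottle_green, petri, tube, pen from where it was at the start of the episode above 0.02 m).
It also fails if it takes over 50 s, if anything falls off the work surface, if the arm or the gripper's body presses on something with over 40 N, if the wrist force passes 120 N, or if a joint passes its speed limit or range.

### The arm

A 6-joint arm with a two-finger parallel gripper is mounted at the origin on the work surface; the furniture and walls round the work are solid. World frame = base frame: x ahead of the robot, y to its left, z up, the work surface at z = 0. Lengths are in m, angles in rad, forces in N, time in s.
With the tool pointing down it reaches from about 0.35 to 0.975 m from the base axis. Payload 4.9 kg.
Tool frame: the origin (TCP) lies on the centre line of the jaws, within the pads' length; the fingertips stand manip.tcp_to_tips ahead of it and the grasp point (between the pads) is the TCP (manip.tcp_to_tips is the distance from the TCP to the fingertips, in m); y points along the fingers, z is the direction in which the jaws open and shut, and the axes are right-handed (so a half turn about y gives the same grasp; the last joint's range is limited). The gripper opens to 85 mm and grips with 20 to 120 N. Pads are 22 mm wide; open, the fingers measure 114 mm over their backs; the gripper's body (76 mm by 85 mm) begins 54 mm behind the grasp point. The pads swing forward as they close: fully open they stand 13 mm farther back than shut.
Start: joints at [1.012, 0.053, 1.613, -0, 1.476, -0.119], TCP at [0.266, 0.566, 0.222] pointing down, gripper open.
Joint ranges: [-3.01, 3.01], [-1.01, 2.22], [0.06, 2.58], [-1.02, 4.17], [0.09, 2.62], [-3.14, 3.14]. Speed limits (rad/s): [2.57, 2.57, 3.14, 3.14, 3.14, 3.14].

### API

Orientations are given as a unit quaternion [w, x, y, z].
In Python, from plant import manip gives the robot as it stands.
- The arm moves only by the tool apply_moves, never from a script. Its argument "moves" is a list of rows, each a list of 7 numbers: the gripper's target within -1 to 1 (shut at 1, half-way at 0, fully open at -1), then the shift along the tool's x, y, z in mm, then the turn, a rotation vector about the tool's x, y, z in degrees. A call has 1 to 20 rows; each row shifts and turns the commanded pose from where the row before left it, along the tool's axes as they then stand; what a row does not reach is not made up. A row lasts 1/10 s, in which the tool goes at most 50 mm and 8.59 degrees, less where a joint would pass 70% of its speed; a pose out of reach is approached as far as the arm can. A call with a gripper value outside its range is refused whole. The fingers move at their own pace and stop on an object; the grip force is fixed at half the most. Time passes only in rows, so rows that do not move let the fingers close. It gives the time, the measured TCP pose, the force and the opening at its end, in the units of the state.
- manip.state(): the state, without advancing time (a new reading comes with each control period).
- manip.grab_frame(name): name is "side" or "top" or "wrist"; returns the picture (480x640x3 uint8, blue, green, red); there is no depth.
- manip.calibration(name): a dict with "mtx" (3x3 intrinsics, pixels), "T" (4x4, takes a point from camera to world coordinates); the wrist camera has in their place "T_tool_cam" (4x4, takes a point from camera to tool coordinates, whose origin is the TCP and whose axes are the tool frame's). Camera axes: x right, y down, z forward; pixel columns grow to the right and rows downward; lengths in m; the calibration is good to about 2 mm. The wrist camera is an equidistant fisheye: a pixel r from the principal point sees the ray r / f radians off the axis. A picture is of the moment at which its call begins: read the wrist's pose just before it. calibration takes no time and is no camera call.
- manip.job_done(): hands the job in, once; it reports no verdict.
The state is a dict: "time": time; "joint_pos": joint angles; "joint_vel": joint speeds; "joint_efforts": joint torques, N m; "tool_pos": TCP position; "tool_rot": TCP orientation; "contact_force": force on the tool from outside, world axes, zero at the start; "ft_torque": the same for the moment, N m; "gripper_width": opening from 0.0 (shut) to 1.0 (fully open).
Only numpy, scipy, OpenCV 4.12 (cv2) and the standard library are available. Lean on these libraries where they do the work, as an engineer would, in place of code of your own. Each camera call takes 0.05 s, during which the arm holds its last target. There are 200 camera calls.

## Working session

There is one attempt and no reset: what is moved stays moved. The work goes in short steps, Python scripts to look and compute and a tool call to move; the robot and the scene stay as the last step left them, time stands still between calls to the robot, and variables do not carry over. Pictures are saved under pics/ and viewed, about 8 in all and at most 12, crops included, and the job is handed in when it is done.

Besides the shell and the picture viewer there is one more tool, called after "Call:" as name([rows], argument=value, ...), one row to a line, values as JSON. apply_moves: Moves the arm, as the interface text tells. Its arguments: {"type":"object","properties":{"moves":{"type":"array","items":{"type":"array","items":{"type":"number"}}}},"required":["moves"]}

```bash
mkdir -p pics
python3 - <<'E'
from plant import manip
import cv2,numpy as np
np.set_printoptions(precision=4,suppress=True)
s=manip.state();print(s['time'],s['tool_pos'],s['tool_rot'],manip.tcp_to_tips)
for n in("top","side"):
    cv2.imwrite(f"pics/{n}0.png",manip.grab_frame(n));c=manip.calibration(n);print(n,c["mtx"],c["T"])
print(manip.calibration("wrist"))
E
```

```text
0.0 [0.2658 0.565  0.2209] [-0.6894  0.6908 -0.1545  0.154 ] 0.019
top [[442.1662   0.     318.817 ]
 [  0.     442.1662 243.397 ]
 [  0.       0.       1.    ]] [[ 0.014  -0.9966  0.0807  0.4106]
 [-0.9995 -0.0162 -0.0262 -0.014 ]
 [ 0.0274 -0.0803 -0.9964  1.1419]
 [ 0.      0.      0.      1.    ]]
side [[589.9595   0.     316.761 ]
 [  0.     589.9595 244.6392]
 [  0.       0.       1.    ]] [[-0.9967 -0.0247  0.0777  0.3602]
 [-0.079   0.525  -0.8474  1.294 ]
 [-0.0199 -0.8508 -0.5252  0.9007]
 [ 0.      0.      0.      1.    ]]
{'mtx': array([[371.6483,   0.    , 320.2954],
       [  0.    , 371.6483, 243.6207],
       [  0.    ,   0.    ,   1.    ]]), 'T_tool_cam': array([[ 0.0011,  0.9446,  0.3282, -0.0839],
       [-0.0011, -0.3282,  0.9446, -0.152 ],
       [ 1.    , -0.0014,  0.0007, -0.0004],
       [ 0.    ,  0.    ,  0.    ,  1.    ]])}
```

View pics/top0.png

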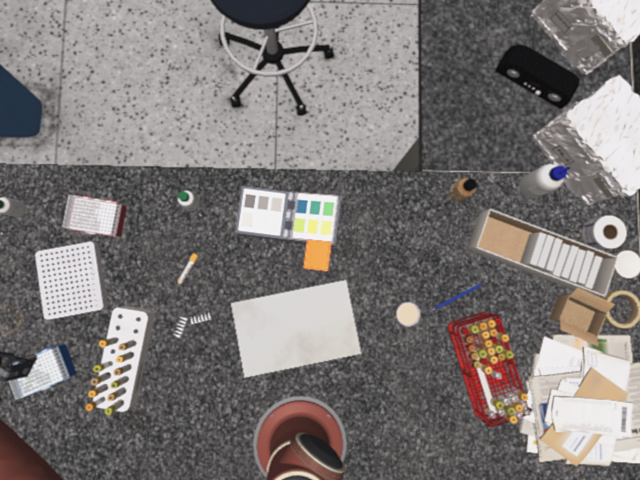

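View pics/side0.png

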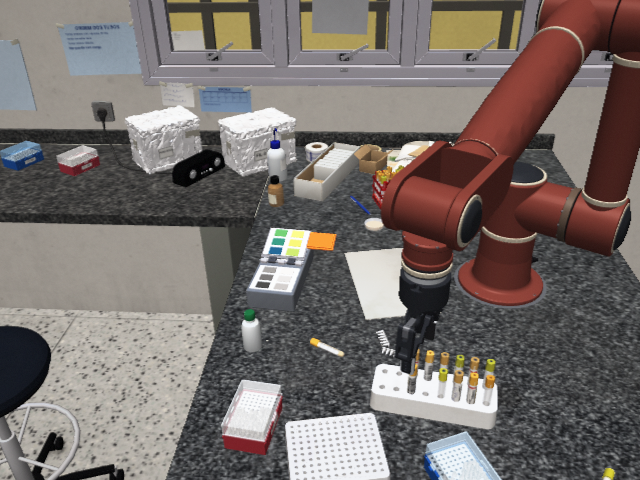

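The top view shows the stand at about (289,215), with the leaf on the right and its orange tab near (317,255). The bottles, tube, dish and pen are all well away. Next I'll enlarge the stand in both views.

Run:
```python
import cv2,numpy as np
a=cv2.imread("pics/top0.png")[180:280,230:350];b=cv2.imread("pics/side0.png")[220:315,240:350]
a=cv2.resize(a,(480,400),interpolation=cv2.INTER_CUBIC);b=cv2.resize(b,(440,380),interpolation=cv2.INTER_CUBIC)
# scale 4 each; side by side does not fit 800, so stack scaled 3.3
a=cv2.resize(a,(396,330));b=cv2.resize(b,(382,330))
cv2.imwrite("pics/crop0.png",np.hstack([a,b]))
```

```text
(no output)
```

View pics/crop0.png

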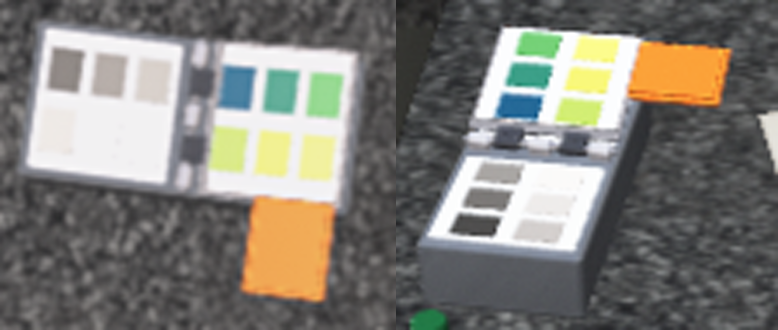

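```bash
cat > h.py <<'E'
import numpy as np
from plant import manip
from scipy.optimize import least_squares
from scipy.spatial.transform import Rotation as R
np.set_printoptions(precision=4,suppress=True)
cal={n:manip.calibration(n) for n in("top","side")}
def proj(n,P):
    c=cal[n];T=np.linalg.inv(c["T"]);p=c["mtx"]@(T[:3,:3]@P+T[:3,3]);return p[:2]/p[2]
def world(q,p): # stand frame->world
    c,s=np.cos(q[2]),np.sin(q[2]);return np.array([q[0]+c*p[0]-s*p[1],q[1]+s*p[0]+c*p[1],p[2]])
def leaf(x,r,h,a): # h above first face side
    return np.array([x,-r*np.cos(a)+h*np.sin(a),.066+r*np.sin(a)+h*np.cos(a)])
E
cat > fit.py <<'E'
from h import *
t=lambda u,v:np.array([230+u/3.3,180+v/3.3]); s=lambda u,v:np.array([240+(u-396)/3.473,220+v/3.473])
S=[("top",(.06,.125,.06),t(40,22)),("top",(-.06,.125,.06),t(22,178)),("side",(.06,.125,.06),s(421,240)),("side",(-.06,.125,.06),s(582,250)),("side",(-.06,.125,.006),s(585,312))]
L=[("top",(-.06,.055),t(250,198)),("top",(-.06,.115),t(335,207)),("top",(-.125,.055),t(243,292)),("top",(-.125,.115),t(325,301)),("top",(.056,.12),t(358,48)),
("side",(-.125,.115),s(732,47)),("side",(-.125,.055),s(724,104)),("side",(-.06,.055),s(630,97)),("side",(.056,.12),s(502,28))]
def res(q):
    r=[proj(n,world(q,p))-m for n,p,m in S]+[proj(n,world(q,leaf(*p,.0045,q[3])))-m for n,p,m in L]
    return np.concatenate(r)
f=least_squares(res,[.5,.03,0,.1],loss="soft_l1");print(f.x);print(f.fun.reshape(-1,2) if 0 else res(f.x).reshape(-1,2))
E
python3 fit.py
```

```text
[ 0.5671  0.033  -0.0991  0.2071]
[[-0.9804 -1.4174]
 [-1.7723 -0.674 ]
 [-0.9248  0.2518]
 [ 1.0839  1.8186]
 [ 1.0955  1.8146]
 [ 1.3817  0.8472]
 [ 0.1435  0.506 ]
 [ 0.3793 -0.7609]
 [ 0.1429 -0.8016]
 [ 0.5593  1.0291]
 [-0.4844  0.1536]
 [-1.5373 -0.8327]
 [ 1.0654 -0.7401]
 [ 0.5618 -0.4621]]
```

The fit is within about 2 px: stand at (0.567, 0.033), yaw -0.10, leaf ajar by about 0.21. I'll push with the shut gripper from the right, tilted, and keep the tool's -x side (the camera) upward.

```bash
cat >> h.py <<'E'
Q=[.5671,.033,-.0991]; Rs=R.from_euler('z',Q[2])
def tool_R(th,head=0): # pointing +y of stand, th below horizontal, head: heading turned toward +x
    s,c=np.sin(th),np.cos(th)
    M=np.array([[0,0,1],[-s,c,0],[-c,-s,0]])
    return Rs*R.from_euler('z',-head)*R.from_matrix(M)
def pose():
    s=manip.state();q=s['tool_rot'];return np.array(s['tool_pos']),R.from_quat([q[1],q[2],q[3],q[0]]),s
def rows(p,r,tip_s,rt,n=None):
    """rows from pose p,r to tool with TIP at stand-frame point tip_s and rotation rt"""
    pt=world(Q,tip_s)-rt.apply([0,.019,0])
    rv=(r.inv()*rt).as_rotvec();d=pt-p
    n=n or int(max(np.ceil(np.linalg.norm(d)/.045),np.ceil(np.degrees(np.linalg.norm(rv))/8)))
    dr=R.from_rotvec(rv/n)
    out=[]
    for i in range(n):
        out.append(np.r_[r.inv().apply(d/n)*1000,np.degrees(rv/n)].round(1));r=r*dr
    return out,pt,rt
E
python3 - <<'E'
from h import *
print([a for a in dir(manip) if a[0]!='_'])
p,r,s=pose();print(r.as_matrix(),s['joint_pos'])
print("tab", world(Q,leaf(-.1,.085,0,.207)),world(Q,leaf(-.1,.115,0,.207)))
o,p,r=rows(p,r,(-.1,-.22,.25),tool_R(np.pi/2));print(p);[print(list(x)) for x in o]
o,p,r=rows(p,r,(-.1,-.20,.15),tool_R(np.radians(40)));print(p);[print(list(x)) for x in o]
E
```

```text
['IKError', 'calibration', 'grab_frame', 'job_done', 'state', 'tcp_to_tips']
[[ 0.9048 -0.001   0.4258]
 [-0.4258 -0.0015  0.9048]
 [-0.0002 -1.     -0.0018]] [ 1.012   0.0533  1.6141  0.      1.476  -0.119 ]
tab [ 0.4594 -0.0399  0.0835] [ 0.4565 -0.0691  0.0896]
[ 0.4458 -0.176   0.269 ]
[np.float64(28.1), np.float64(-2.8), np.float64(-34.9), np.float64(0.0), np.float64(4.1), np.float64(0.0)]
[np.float64(30.6), np.float64(-2.8), np.float64(-32.8), np.float64(0.0), np.float64(4.1), np.float64(0.0)]
[np.float64(32.9), np.float64(-2.8), np.float64(-30.5), np.float64(0.0), np.float64(4.1), np.float64(0.0)]
[np.float64(35.0), np.float64(-2.8), np.float64(-28.1), np.float64(0.0), np.float64(4.1), np.float64(0.0)]
[np.float64(36.9), np.float64(-2.8), np.float64(-25.5), np.float64(0.0), np.float64(4.1), np.float64(0.0)]
[np.float64(38.7), np.float64(-2.8), np.float64(-22.7), np.float64(0.0), np.float64(4.1), np.float64(0.0)]
[np.float64(40.2), np.float64(-2.8), np.float64(-19.9), np.float64(0.0), np.float64(4.1), np.float64(0.0)]
[np.float64(41.6), np.float64(-2.8), np.float64(-16.9), np.f
[... 1054 characters left out ...]
4(15.3), np.float64(0.0), np.float64(0.0), np.float64(0.0), np.float64(7.1)]
[np.float64(1.1), np.float64(15.2), np.float64(0.0), np.float64(0.0), np.float64(0.0), np.float64(7.1)]
[np.float64(3.0), np.float64(15.0), np.float64(0.0), np.float64(0.0), np.float64(0.0), np.float64(7.1)]
[np.float64(4.8), np.float64(14.5), np.float64(0.0), np.float64(0.0), np.float64(0.0), np.float64(7.1)]
[np.float64(6.6), np.float64(13.8), np.float64(0.0), np.float64(0.0), np.float64(0.0), np.float64(7.1)]
[np.float64(8.3), np.float64(12.8), np.float64(0.0), np.float64(0.0), np.float64(0.0), np.float64(7.1)]
[np.float64(9.8), np.float64(11.7), np.float64(0.0), np.float64(0.0), np.float64(0.0), np.float64(7.1)]
```

Call:
apply_moves([
  [1,28,-3,-35,0,4.1,0],
  [1,31,-3,-33,0,4.1,0],
  [1,33,-3,-30,0,4.1,0],
  [1,35,-3,-28,0,4.1,0],
  [1,37,-3,-25,0,4.1,0],
  [1,39,-3,-23,0,4.1,0],
  [1,40,-3,-20,0,4.1,0],
  [1,42,-3,-17,0,4.1,0],
  [1,43,-3,-14,0,4.1,0],
  [1,44,-3,-11,0,4.1,0],
  [1,44,-3,-8,0,4.1,0],
  [1,45,-3,-4,0,4.1,0],
  [1,45,-3,-1,0,4.1,0],
  [1,45,-3,2,0,4.1,0],
  [1,45,-3,5,0,4.1,0],
  [1,44,-3,9,0,4.1,0],
  [1,43,-3,12,0,4.1,0],
  [1,0,0,0,0,0,0],
])

```text
time: 1.9
tool_pos: [0.4521, -0.1804, 0.2725]
tool_rot: [0.476, -0.477, 0.523, -0.522]
contact_force: [0.3, 0.7, 0.3]
gripper_width: -0.003
```

Call:
apply_moves([
  [1,0,15,0,0,0,7.1],
  [1,1,15,0,0,0,7.1],
  [1,3,15,0,0,0,7.1],
  [1,5,14,0,0,0,7.1],
  [1,7,14,0,0,0,7.1],
  [1,8,13,0,0,0,7.1],
  [1,10,12,0,0,0,7.1],
  [1,0,0,0,0,0,0],
  [1,0,0,0,0,0,0],
])

```text
time: 2.8
tool_pos: [0.452, -0.1714, 0.166]
tool_rot: [0.652, -0.215, 0.674, -0.271]
contact_force: [0.6, 0.5, 1.0]
gripper_width: -0.001
```

Run:
```python
from h import *
import cv2
p,r,s=pose();print(p,r.as_matrix(),s['joint_pos'],s['time'],s['gripper_width'],s['contact_force'])
cv2.imwrite("pics/w1.png",manip.grab_frame("wrist"))
tip=p+r.apply([0,.019,0]);print(tip)
for t in ((-.1,-.16,.05),(-.1,-.1,.05)):
  pass
o,p,r=rows(p,r,(-.1,-.175,.045),tool_R(np.radians(33)));[print(x.tolist()) for x in o];print(r.apply([1,0,0]))
```

```text
[ 0.452  -0.1714  0.166 ] [[-0.0563  0.0639  0.9964]
 [-0.6441  0.7602 -0.0851]
 [-0.7629 -0.6465 -0.0016]] [-0.8611  0.1053  1.8348  0.5993  1.8396 -0.8078] 2.8 -0.001250549479045797 [0.632  0.4913 0.9906]
[ 0.4532 -0.157   0.1537]
[23.0, 29.9, -1.7, 0.2, 0.1, 2.4]
[24.2, 28.9, -1.8, 0.2, 0.1, 2.4]
[25.4, 27.9, -1.9, 0.2, 0.1, 2.4]
[-0.0539 -0.542  -0.8387]
```

View pics/w1.png

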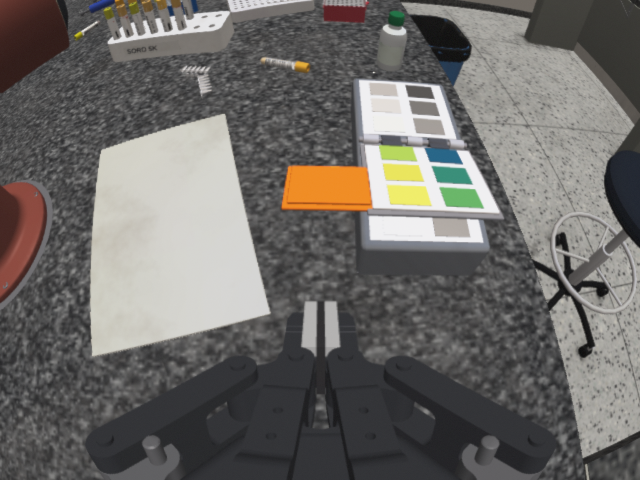

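The wrist view shows the leaf ajar, with the tab at (325,187) to the left of the plinth and the fingertips clear to its right. I'll drop beside the tab, slide in under it, and plan the arc.

```bash
cat >> h.py <<'E'
def tip_for(a,th,rt=.095,x=-.105,extra=0.):
    """tip centre in stand frame so that shut finger just touches second face of leaf at angle a"""
    d=np.array([np.cos(th),-np.sin(th)]);u=np.array([np.sin(th),np.cos(th)]) # u: upper side of finger
    ro=np.array([-np.cos(a),np.sin(a)]);n=np.array([np.sin(a),np.cos(a)]) # n: from second to first face
    pts=np.array([-t*d+w*u for t in np.linspace(0,.05,51) for w in(-.011,.011)])
    rr=rt+pts@ro;nn=(pts@n)[rr<.116].max()
    c=ro*rt+n*(-.0045-nn+extra);return np.array([x,c[0],.066+c[1]])
TH=lambda a:np.radians(np.interp(np.degrees(a),[0,50,180],[35,35,80]))
def path(p,r,angs,extra=0.,n=1,rt=.095):
    for a in angs:
        o,p,r=rows(p,r,tip_for(a,TH(a),rt=rt,extra=extra),tool_R(TH(a)),n)
        for x in o:print(round(np.degrees(a)),x.tolist())
    return p,r
E
python3 - <<'E'
from h import *
p,r,s=pose();T=tool_R(np.radians(35))
for t,n in(((-.105,-.185,.04),3),((-.105,-.095,.04),4)):
    o,p,r=rows(p,r,t,T,n);[print(x.tolist()) for x in o]
print('arc',tip_for(.2,TH(.2)));path(p,r,np.radians([12,16,20,24,28,32,36,40,44,48]))
E
```

```text
[26.4, 28.9, -3.8, 0.2, 0.2, 1.8]
[27.3, 28.0, -3.8, 0.2, 0.2, 1.8]
[28.2, 27.2, -3.8, 0.2, 0.2, 1.8]
[-12.9, 18.4, -0.0, 0.0, 0.0, 0.0]
[-12.9, 18.4, -0.0, 0.0, 0.0, 0.0]
[-12.9, 18.4, -0.0, 0.0, 0.0, 0.0]
[-12.9, 18.4, -0.0, 0.0, 0.0, 0.0]
arc [-0.105  -0.0981  0.06  ]
12 [-15.5, -14.7, 0.0, 0.0, 0.0, 0.0]
16 [-7.6, -4.7, 0.0, 0.0, 0.0, 0.0]
20 [-7.5, -3.9, -0.0, 0.0, 0.0, 0.0]
24 [-7.7, -3.3, 0.0, 0.0, 0.0, 0.0]
28 [-7.9, -2.6, -0.0, 0.0, 0.0, 0.0]
32 [-8.0, -1.9, 0.0, 0.0, 0.0, 0.0]
36 [-7.7, -1.3, -0.0, 0.0, 0.0, 0.0]
40 [-6.7, -0.7, -0.0, 0.0, 0.0, 0.0]
44 [-6.8, -0.2, 0.0, 0.0, 0.0, 0.0]
48 [-6.9, 0.2, 0.0, 0.0, 0.0, 0.0]
```

Call:
apply_moves([
  [1,26,29,-4,0.2,0.2,1.8],
  [1,27,28,-4,0.2,0.2,1.8],
  [1,28,27,-4,0.2,0.2,1.8],
  [1,0,0,0,0,0,0],
  [1,-13,18,0,0,0,0],
  [1,-13,18,0,0,0,0],
  [1,-13,18,0,0,0,0],
  [1,-13,18,0,0,0,0],
  [1,0,0,0,0,0,0],
])

```text
time: 3.75
tool_pos: [0.4518, -0.0663, 0.0555]
tool_rot: [0.664, -0.18, 0.683, -0.246]
contact_force: [-0.2, 0.4, -0.6]
gripper_width: 0.003
```

Run:
```python
from h import *
import cv2
p,r,s=pose();tip=p+r.apply([0,.019,0]);print(p,tip,s['contact_force'],s['time'],world(Q,(-.105,-.095,.04)),s['joint_pos'])
w=manip.grab_frame("wrist");d=manip.grab_frame("side")[200:320,240:400]
cv2.imwrite("pics/c2.png",np.hstack([cv2.resize(w,(400,300)),cv2.resize(d,(400,300),interpolation=cv2.INTER_CUBIC)]))
```

```text
[ 0.4518 -0.0663  0.0555] [ 0.4534 -0.0508  0.0446] [-0.2131  0.3963 -0.5596] 3.75 [ 0.4532 -0.0511  0.04  ] [-0.7548  0.1906  2.0068  0.707   1.6382 -0.876 ]
```

View pics/c2.png

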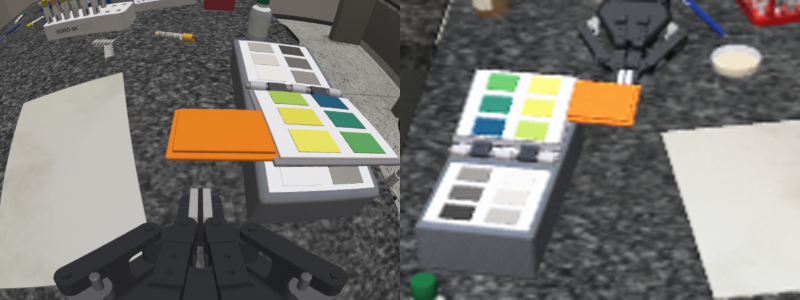

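```bash
cat >> h.py <<'E'
def wproj(P,p,r):
    c=manip.calibration("wrist");T=np.linalg.inv(c["T_tool_cam"]);v=T[:3,:3]@r.inv().apply(P-p)+T[:3,3]
    th=np.arctan2(np.hypot(v[0],v[1]),v[2]);return c["mtx"][:2,2]+c["mtx"][0,0]*th*v[:2]/np.hypot(v[0],v[1])
E
python3 - <<'E'
from h import *
p,r,s=pose()
tip=p+r.apply([0,.019,0]);print('tip half-scale',wproj(tip,p,r)*.625)
for a in(.2,):
  for x,q,h in((-.125,.115,.0045),(-.125,.115,-.0045),(-.06,.115,.0045),(-.125,.055,.0045),(.056,.12,.0045)):print(a,x,q,wproj(world(Q,leaf(x,q,h,a)),p,r)*.625)
print(wproj(world(Q,(-.06,-.125,.06)),p,r)*.625,wproj(world(Q,(-.06,.125,.06)),p,r)*.625)
print((proj('side',tip)-[240,200])*2.5+[400,0])
E
```

```text
tip half-scale [199.2193 181.2125]
0.2 -0.125 0.115 [165.4175 164.1007]
0.2 -0.125 0.115 [166.8653 173.9521]
0.2 -0.06 0.115 [270.1563 164.0006]
0.2 -0.125 0.055 [173.8138 110.7388]
0.2 0.056 0.12 [399.8196 165.9452]
[261.0172 204.4882] [230.3364  37.8929]
[619.914  129.6291]
```

```bash
cat > fit2.py <<'E'
from h import *
import io,contextlib
with contextlib.redirect_stdout(io.StringIO()):
    import fit
P1=np.array([.452,-.1714,.166]);R1=R.from_matrix([[-.0563,.0639,.9964],[-.6441,.7602,-.0851],[-.7629,-.6465,-.0016]])
p2,r2,_=pose()
print("tip corner",wproj(p2+r2.apply([-.011,.019,0]),p2,r2)*.625)
St=[(1,(-.06,-.125,.06),(362,245)),(1,(-.06,.125,.06),(354,80)),(1,(.06,.125,.06),(448,81)),(1,(.06,-.125,.06),(487,245)),
(2,(-.06,-.125,.06),(246/.625,192/.625)),(2,(-.06,.125,.06),(232/.625,41/.625)),(2,(.06,.125,.06),(304/.625,41/.625))]
Lf=[(1,(-.125,.115,.0045),(286,203)),(1,(-.125,.055,.0045),(290,166)),(1,(.056,.12,.0045),(499,212)),(2,(-.125,.115,.0045),(168/.625,151/.625)),(2,(-.125,.115,-.0045),(167/.625,159/.625)),(2,(-.125,.055,.0045),(173/.625,108/.625))]
def res(q,only=False):
    pr=lambda k,P:wproj(P,P1,R1) if k==1 else wproj(P,p2,r2)
    w=np.concatenate([pr(k,world(q,x))-m for k,x,m in St]+[pr(k,world(q,leaf(*x,q[3])))-m for k,x,m in Lf])
    return w if only else np.r_[w/4,fit.res(q)]
f=least_squares(lambda q:res(q,True),[.567,.033,-.1,.2],loss="soft_l1");print("wrist",f.x);print(f.x.round(3),res(f.x,True).reshape(-1,2).round(1).tolist())
f=least_squares(res,[.567,.033,-.1,.2],loss="soft_l1");print("all",f.x)
E
python3 fit2.py
```

```text
tip corner [199.1962 168.9145]
wrist [ 0.5689  0.042  -0.1118  0.199 ]
[ 0.569  0.042 -0.112  0.199] [[-1.2, -3.0], [-1.9, -5.7], [-5.6, 0.0], [4.1, -0.1], [20.1, 0.4], [-1.1, -9.3], [2.9, 3.1], [-4.1, 1.5], [-1.4, -5.2], [0.6, 3.7], [-3.0, -1.4], [0.6, 1.9], [3.4, -9.6]]
all [ 0.5674  0.035  -0.1027  0.2531]
```

```bash
cat >> h.py <<'E'
Q=[.5675,.037,-.102]; Rs=R.from_euler('z',Q[2])
E
python3 - <<'E'
from h import *
p,r,s=pose()
o,p,r=rows(p,r,(-.105,-.088,.042),tool_R(np.radians(35)),1);print(o[0].tolist())
path(p,r,np.radians([12,16,20,24,28,32,36,40,44,48]),rt=.09)
E
```

```text
[-5.8, 11.7, -0.9, 0.1, 0.3, 0.1]
12 [-10.0, -13.9, 0.0, 0.0, 0.0, 0.0]
16 [-7.2, -4.7, -0.0, 0.0, 0.0, 0.0]
20 [-7.8, -4.1, 0.0, 0.0, 0.0, 0.0]
24 [-7.7, -3.3, -0.0, 0.0, 0.0, 0.0]
28 [-7.9, -2.6, -0.0, 0.0, 0.0, 0.0]
32 [-8.0, -1.9, 0.0, 0.0, 0.0, 0.0]
36 [-7.6, -1.3, -0.0, 0.0, 0.0, 0.0]
40 [-6.4, -0.7, -0.0, 0.0, 0.0, 0.0]
44 [-6.5, -0.3, 0.0, 0.0, 0.0, 0.0]
48 [-6.5, 0.2, 0.0, 0.0, 0.0, 0.0]
```

Call:
apply_moves([
  [1,-6,12,-1,0,0,0],
  [1,-5,-4,0,0,0,0],
  [1,-5,-4,0,0,0,0],
  [1,-7,-5,0,0,0,0],
  [1,-8,-4,0,0,0,0],
  [1,-8,-3,0,0,0,0],
  [1,-8,-3,0,0,0,0],
  [1,-8,-2,0,0,0,0],
  [1,0,0,0,0,0,0],
])

```text
time: 4.75
tool_pos: [0.4521, -0.0464, 0.106]
tool_rot: [0.663, -0.178, 0.684, -0.245]
contact_force: [1.4, 0.1, 0.4]
gripper_width: -0.002
```

Run:
```python
from h import *
import cv2
p,r,s=pose();tip=p+r.apply([0,.019,0]);v=tip-[Q[0],Q[1],0];print(tip,Rs.inv().apply(v),s['contact_force'],s['time'])
w=manip.grab_frame("wrist");d=manip.grab_frame("side")[200:320,240:400]
cv2.imwrite("pics/c3.png",np.hstack([cv2.resize(w,(400,300)),cv2.resize(d,(400,300),interpolation=cv2.INTER_CUBIC)]))
```

```text
[ 0.4537 -0.0309  0.0951] [-0.1063 -0.0791  0.0951] [1.4343 0.0542 0.4439] 4.75
```

View pics/c3.png

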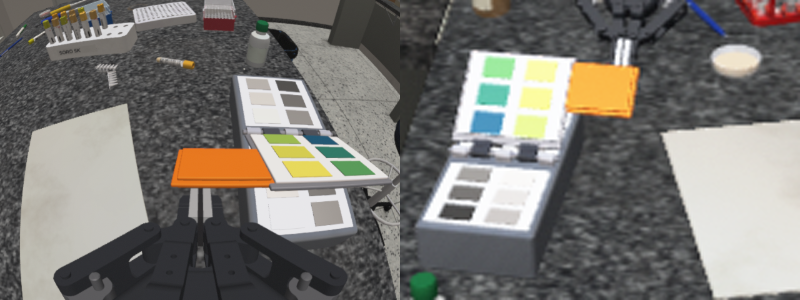

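The leaf is lifting, to about 0.5 rad, with the fingertip under the tab at (200,190) and the stand in place. I'll continue the arc.

Run:
```python
from h import *
p,r,s=pose()
path(p,r,np.radians([32,37,42,47,52,57,62,67,72,77,82,87,92,97,102,107]),rt=.092)
```

```text
32 [-0.7, -10.0, 1.6, 0.2, 0.0, -0.1]
37 [-9.3, -1.5, -0.0, 0.0, 0.0, 0.0]
42 [-8.2, -0.7, 0.0, 0.0, 0.0, 0.0]
47 [-8.3, 0.0, -0.0, 0.0, 0.0, 0.0]
52 [-8.5, 0.8, 0.0, 0.0, -0.0, -0.7]
57 [-8.8, 1.4, 0.0, -0.0, 0.0, -1.7]
62 [-8.7, 1.9, 0.0, -0.0, 0.0, -1.7]
67 [-8.6, 2.4, -0.0, 0.0, -0.0, -1.7]
72 [-8.5, 2.9, 0.0, 0.0, 0.0, -1.7]
77 [-8.3, 3.4, 0.0, 0.0, -0.0, -1.7]
82 [-8.1, 3.9, -0.0, -0.0, -0.0, -1.7]
87 [-7.9, 4.3, 0.0, 0.0, 0.0, -1.7]
92 [-7.6, 4.8, 0.0, -0.0, 0.0, -1.7]
97 [-7.3, 5.2, -0.0, 0.0, -0.0, -1.7]
102 [-7.0, 5.6, 0.0, 0.0, 0.0, -1.7]
107 [-6.7, 6.0, -0.0, -0.0, 0.0, -1.7]
```

Call:
apply_moves([
  [1,-1,-5,2,0,0,0],
  [1,-9,-3,0,0,0,0],
  [1,-8,-1,0,0,0,0],
  [1,-8,0,0,0,0,0],
  [1,-9,0,0,0,0,-0.7],
  [1,-9,1,0,0,0,-1.7],
  [1,-9,2,0,0,0,-1.7],
  [1,-9,2,0,0,0,-1.7],
  [1,-8,3,0,0,0,-1.7],
  [1,0,0,0,0,0,0],
])

```text
time: 5.85
tool_pos: [0.4583, -0.0056, 0.1626]
tool_rot: [0.646, -0.224, 0.67, -0.289]
contact_force: [-0.1, -0.5, 0.3]
gripper_width: -0.001
```

Run:
```python
from h import *
import cv2
p,r,s=pose();tip=p+r.apply([0,.019,0]);v=tip-[Q[0],Q[1],0];print(tip,Rs.inv().apply(v),s['contact_force'],s['time'],s['joint_pos'])
w=manip.grab_frame("wrist");d=manip.grab_frame("side")[200:320,240:400]
cv2.imwrite("pics/c4.png",np.hstack([cv2.resize(w,(400,300)),cv2.resize(d,(400,300),interpolation=cv2.INTER_CUBIC)]))
path(p,r,np.radians([72,77,82,87,92,97,102,107,112,117,122,127]),rt=.092)
```

```text
[0.4597 0.0083 0.1498] [-0.1044 -0.0395  0.1498] [-0.1148 -0.4872  0.2552] 5.85 [-0.614  -0.1299  2.0583  0.7012  1.6745 -0.6112]
72 [2.0, -1.3, -0.7, 0.1, 0.2, -0.1]
77 [-8.3, 3.4, 0.0, 0.0, -0.0, -1.7]
82 [-8.1, 3.9, -0.0, -0.0, -0.0, -1.7]
87 [-7.9, 4.3, 0.0, 0.0, 0.0, -1.7]
92 [-7.6, 4.8, 0.0, -0.0, 0.0, -1.7]
97 [-7.3, 5.2, -0.0, 0.0, -0.0, -1.7]
102 [-7.0, 5.6, 0.0, 0.0, 0.0, -1.7]
107 [-6.7, 6.0, -0.0, -0.0, 0.0, -1.7]
112 [-6.3, 6.4, -0.0, 0.0, -0.0, -1.7]
117 [-5.9, 6.8, 0.0, 0.0, -0.0, -1.7]
122 [-5.4, 7.1, 0.0, 0.0, 0.0, -1.7]
127 [-5.0, 7.4, 0.0, 0.0, 0.0, -1.7]
```

View pics/c4.png

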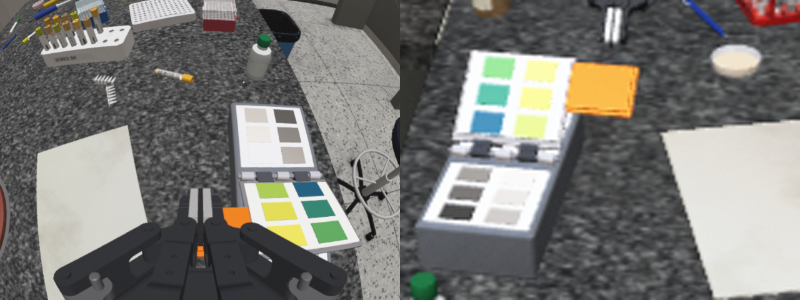

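The leaf slipped off the fingertip and stayed at about 0.5, so the finger is now above it, touching nothing. The tip was not far enough under the tab. I'll refit the leaf angle and go in deeper.

Run:
```python
from h import *
p,r,s=pose()
M=[((-.125,.115,.0045),(639,69)),((-.125,.115,-.0045),(638,74)),((-.125,.055,.0045),(633,117)),((.056,.12,.0045),(474,52)),((.056,.03,.0045),(456,137))]
def res(q):
    o=[]
    for l,m in M:
        o+=list(proj('side',world([q[0],q[1],Q[2]],leaf(*l,q[2])))-(np.array(m)-[400,0])/2.5-[240,200])
    o+=list((wproj(world([q[0],q[1],Q[2]],leaf(.056,.12,.0045,q[2])),p,r)-np.array([357,240])/.625)/3)
    o+=list((wproj(world([q[0],q[1],Q[2]],(-.06,.125,.06)),p,r)-np.array([232,105])/.625)/3)
    o+=list((wproj(world([q[0],q[1],Q[2]],(.06,.125,.06)),p,r)-np.array([302,108])/.625)/3)
    return np.array(o)
f=least_squares(res,[Q[0],Q[1],.5],loss='soft_l1');print(f.x);print(res(f.x).reshape(-1,2).round(1).tolist())
# tip vs image
for y in(.019,.010,.004):
  for x in(-.011,0): print(y,x,wproj(p+r.apply([x,y,0]),p,r)*.625)
```

```text
[0.567  0.0391 0.4861]
[[-0.0, -0.0], [0.6, -0.2], [-0.8, 0.4], [-0.5, 0.2], [0.2, -4.8], [2.1, 1.1], [-1.8, -3.1], [-0.5, -3.0]]
0.019 -0.011 [199.2153 168.8491]
0.019 0 [199.2401 181.1524]
0.01 -0.011 [199.1843 173.4675]
0.01 0 [199.2117 186.1993]
0.004 -0.011 [199.1621 176.7903]
0.004 0 [199.1915 189.8163]
```

```bash
cat >> h.py <<'E'
Q=[.567,.039,-.102]
TH=lambda a:np.radians(np.interp(np.degrees(a),[0,50,180],[30,30,80]))
def where():
    p,r,s=pose();return Rs.inv().apply(p+r.apply([0,.019,0])-[Q[0],Q[1],0])
E
python3 - <<'E'
from h import *
p,r,s=pose();print(where())
o,p,r=rows(p,r,where()+[0,-.075,.065],r,3);print(o[0].tolist(),'x3')
T=tool_R(np.radians(30));e=tip_for(.486,np.radians(30),rt=.072,x=-.108,extra=-.012);print(e)
for t,n in(((-.108,-.21,.16),3),((-.108,-.21,e[2]),2),(e,4)):
    o,p,r=rows(p,r,t,T,n);[print(x.tolist()) for x in o];print()
E
```

```text
[-0.1041 -0.042   0.1485]
[0.9, -33.1, -0.1, 0.0, 0.0, 0.0] x3
[-0.108  -0.0773  0.0739]
[35.4, -10.7, -1.4, 0.1, 0.0, 4.1]
[34.6, -13.2, -1.4, 0.1, 0.0, 4.1]
[33.5, -15.7, -1.4, 0.1, 0.0, 4.1]

[37.3, 21.5, -0.0, 0.0, 0.0, 0.0]
[37.3, 21.5, -0.0, 0.0, 0.0, 0.0]

[-16.6, 28.7, 0.0, 0.0, 0.0, 0.0]
[-16.6, 28.7, 0.0, 0.0, 0.0, 0.0]
[-16.6, 28.7, 0.0, 0.0, 0.0, 0.0]
[-16.6, 28.7, 0.0, 0.0, 0.0, 0.0]
```

Call:
apply_moves([
  [1,1,-33,0,0,0,0],
  [1,1,-33,0,0,0,0],
  [1,1,-33,0,0,0,0],
  [1,35,-11,-1.5,0,0,4.1],
  [1,35,-13,-1.5,0,0,4.1],
  [1,34,-16,-1.5,0,0,4.1],
  [1,37,21,0,0,0,0],
  [1,37,21,0,0,0,0],
  [1,0,0,0,0,0,0],
  [1,-16,29,0,0,0,0],
  [1,-17,29,0,0,0,0],
  [1,-17,29,0,0,0,0],
  [1,-16,29,0,0,0,0],
  [1,0,0,0,0,0,0],
])

```text
time: 7.35
tool_pos: [0.4487, -0.0412, 0.084]
tool_rot: [0.673, -0.15, 0.692, -0.216]
contact_force: [-1.2, 0.7, -0.4]
gripper_width: -0.004
```

Run:
```python
from h import *
import cv2
p,r,s=pose();print(where(),s['contact_force'],s['time'],s['joint_pos'])
w=manip.grab_frame("wrist");d=manip.grab_frame("side")[200:320,240:400]
cv2.imwrite("pics/c5.png",np.hstack([cv2.resize(w,(400,300)),cv2.resize(d,(400,300),interpolation=cv2.INTER_CUBIC)]))
path(p,r,np.radians([28,33,38,43,48,53,58,63,68,73]),rt=.075)
```

```text
[-0.1096 -0.0754  0.0745] [-1.204   0.7378 -0.4261] 7.35 [-0.7437  0.1574  2.0299  0.7708  1.7087 -0.8528]
28 [-10.8, -4.8, 4.5, 0.3, 0.1, 0.0]
33 [-8.0, -1.3, 0.0, 0.0, 0.0, 0.0]
38 [-6.7, -0.7, -0.0, 0.0, 0.0, 0.0]
43 [-6.8, -0.1, 0.0, 0.0, 0.0, 0.0]
48 [-6.9, 0.5, -0.0, 0.0, 0.0, 0.0]
53 [-7.2, 1.2, -0.0, -0.0, -0.0, -1.2]
58 [-7.3, 1.6, 0.0, 0.0, 0.0, -1.9]
63 [-7.3, 2.0, -0.0, 0.0, -0.0, -1.9]
68 [-7.1, 2.4, 0.0, -0.0, 0.0, -1.9]
73 [-7.0, 2.8, 0.0, 0.0, -0.0, -1.9]
```

View pics/c5.png

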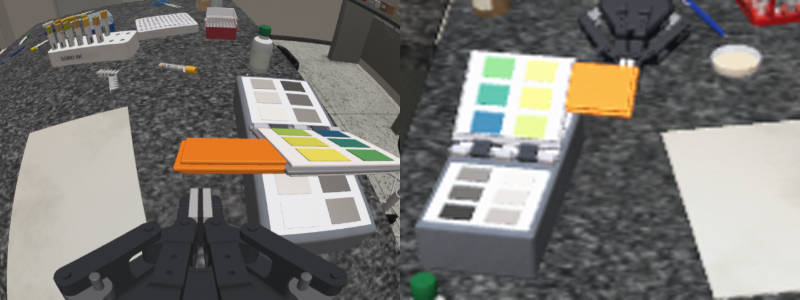

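The tip is still visible at (200,188), in front of the tab edge, so the real tip is about 12 mm shorter than modelled. I'll model it shorter, which puts the finger deeper, and lift in stages.

```bash
sed -i 's/\.019/.006/g' h.py
python3 - <<'E'
from h import *
p,r,s=pose();print(where())
e=tip_for(.486,np.radians(30),rt=.072,x=-.105,extra=-.012)
o,p,r=rows(p,r,e,tool_R(np.radians(30)),1);print(o[0].tolist())
path(p,r,np.radians([28,33,38,43,48,53,58,63,68,73]),rt=.075)
E
```

```text
[-0.1081 -0.0896  0.081 ]
[0.0, 14.2, 3.1, 0.2, 0.1, 0.1]
28 [-12.3, -3.5, -0.0, 0.0, 0.0, 0.0]
33 [-8.0, -1.3, 0.0, 0.0, 0.0, 0.0]
38 [-6.7, -0.7, -0.0, 0.0, 0.0, 0.0]
43 [-6.8, -0.1, 0.0, 0.0, 0.0, 0.0]
48 [-6.9, 0.5, -0.0, 0.0, 0.0, 0.0]
53 [-6.9, 1.2, 0.0, -0.0, -0.0, -1.2]
58 [-6.9, 1.6, 0.0, 0.0, 0.0, -1.9]
63 [-6.8, 2.0, -0.0, 0.0, -0.0, -1.9]
68 [-6.7, 2.4, -0.0, -0.0, 0.0, -1.9]
73 [-6.6, 2.8, 0.0, 0.0, -0.0, -1.9]
```

Call:
apply_moves([
  [1,0,14,3,0,0,0],
  [1,-6,0,0,0,0,0],
  [1,-6,0,0,0,0,0],
  [1,-8,-1,0,0,0,0],
  [1,-7,-1,0,0,0,0],
  [1,-7,0,0,0,0,0],
  [1,-7,0,0,0,0,0],
  [1,0,0,0,0,0,0],
])

```text
time: 8.25
tool_pos: [0.4559, -0.0136, 0.1131]
tool_rot: [0.673, -0.149, 0.691, -0.217]
contact_force: [-0.1, 0.2, -0.8]
gripper_width: 0.0
```

Run:
```python
from h import *
import cv2
p,r,s=pose();print(where(),s['contact_force'],s['time'])
w=manip.grab_frame("wrist");d=manip.grab_frame("side")[200:320,240:400]
cv2.imwrite("pics/c6.png",np.hstack([cv2.resize(w,(400,300)),cv2.resize(d,(400,300),interpolation=cv2.INTER_CUBIC)]))
path(p,r,np.radians([48,53,58,63,68,73,78,83,88,93,98,103,108,113]),rt=.075)
```

```text
[-0.1052 -0.0585  0.1101] [-0.1392  0.2011 -0.8344] 8.25
48 [0.0, -3.3, 0.2, 0.1, 0.1, 0.1]
53 [-6.9, 1.2, 0.0, -0.0, -0.0, -1.2]
58 [-6.9, 1.6, 0.0, 0.0, 0.0, -1.9]
63 [-6.8, 2.0, -0.0, 0.0, -0.0, -1.9]
68 [-6.7, 2.4, -0.0, -0.0, 0.0, -1.9]
73 [-6.6, 2.8, 0.0, 0.0, -0.0, -1.9]
78 [-6.4, 3.2, 0.0, -0.0, 0.0, -1.9]
83 [-6.2, 3.5, -0.0, 0.0, -0.0, -1.9]
88 [-6.0, 3.9, -0.0, 0.0, -0.0, -1.9]
93 [-5.8, 4.3, 0.0, -0.0, 0.0, -1.9]
98 [-5.6, 4.6, 0.0, 0.0, -0.0, -1.9]
103 [-5.3, 4.9, -0.0, -0.0, 0.0, -1.9]
108 [-5.0, 5.2, 0.0, 0.0, -0.0, -1.9]
113 [-4.7, 5.5, -0.0, -0.0, 0.0, -1.9]
```

View pics/c6.png

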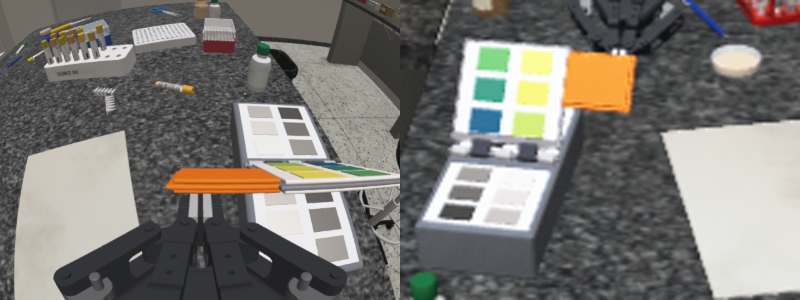

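The tip is now hidden under the tab at (200,192) and the leaf is at about 45°. I'll keep pushing, and track the leaf angle numerically from the orange tab to save views.

Call:
apply_moves([
  [1,0,0,0,0,0,0],
  [1,-7,1,0,0,0,-1.2],
  [1,-7,2,0,0,0,-1.9],
  [1,-7,2,0,0,0,-1.9],
  [1,-7,2,0,0,0,-1.9],
  [1,-7,3,0,0,0,-1.9],
  [1,0,0,0,0,0,0],
])

```text
time: 9.05
tool_pos: [0.4587, 0.0143, 0.137]
tool_rot: [0.654, -0.203, 0.677, -0.269]
contact_force: [0.9, -1.6, -0.7]
gripper_width: 0.001
```

```bash
cat >> h.py <<'E'
import cv2
def mask(im):
    h=cv2.cvtColor(im,cv2.COLOR_BGR2HSV);return cv2.inRange(h,(8,180,150),(18,255,255))
def angle(save=None):
    """leaf angle from the orange tab's blob outline in side and top"""
    out={}
    for n,(x0,x1,y0,y1) in {"side":(270,360,170,320),"top":(220,360,170,290)}.items():
        im=manip.grab_frame(n);m=np.zeros((480,640),np.uint8);m[y0:y1,x0:x1]=mask(im)[y0:y1,x0:x1]
        if save:cv2.imwrite(f"pics/{save}_{n}.png",im)
        best=[]
        for a in np.arange(0,3.15,.02):
            C=np.array([proj(n,world(Q,leaf(x,q,h,a))) for x in(-.125,-.06) for q in(.055,.115) for h in(-.0045,.0045)],np.float32)
            t=np.zeros_like(m);cv2.fillConvexPoly(t,cv2.convexHull(C).astype(np.int32),255)
            best.append(((t&m)>0).sum()/max(1,((t|m)>0).sum()))
        i=int(np.argmax(best));out[n]=(round(i*.02,2),round(float(best[i]),2),int((m>0).sum()))
    return out
E
python3 - <<'E'
from h import *
p,r,s=pose();print(where(),s['contact_force'],s['time'],angle('a1'))
path(p,r,np.radians([73,78,83,88,93,98,103,108,113,118]),rt=.075)
E
```

```text
[-0.1052 -0.031   0.1333] [ 0.9345 -1.5639 -0.7278] 9.05 {'side': (1.34, 0.88, 615), 'top': (1.22, 0.57, 227)}
73 [2.1, -3.4, 0.2, 0.1, 0.2, 0.1]
78 [-6.4, 3.2, 0.0, -0.0, 0.0, -1.9]
83 [-6.2, 3.5, -0.0, 0.0, -0.0, -1.9]
88 [-6.0, 3.9, -0.0, 0.0, -0.0, -1.9]
93 [-5.8, 4.3, 0.0, -0.0, 0.0, -1.9]
98 [-5.6, 4.6, 0.0, 0.0, -0.0, -1.9]
103 [-5.3, 4.9, -0.0, -0.0, 0.0, -1.9]
108 [-5.0, 5.2, 0.0, 0.0, -0.0, -1.9]
113 [-4.7, 5.5, -0.0, -0.0, 0.0, -1.9]
118 [-4.4, 5.8, 0.0, 0.0, -0.0, -1.9]
```

The leaf is at about 1.3 rad, as planned. I'll continue past upright.

Call:
apply_moves([
  [1,-4,0,0,0,0,-1.9],
  [1,-6,3,0,0,0,-1.9],
  [1,-6,4,0,0,0,-1.9],
  [1,-6,4,0,0,0,-1.9],
  [1,-6,5,0,0,0,-1.9],
  [1,-5,5,0,0,0,-1.9],
  [1,-5,5,0,0,0,-1.9],
  [1,-5,6,0,0,0,-1.9],
  [1,0,0,0,0,0,0],
])

```text
time: 10.05
tool_pos: [0.4638, 0.0672, 0.1434]
tool_rot: [0.613, -0.291, 0.644, -0.352]
contact_force: [0.3, -0.4, -0.6]
gripper_width: -0.005
```

Run:
```python
from h import *
p,r,s=pose();print(where(),s['contact_force'],s['time'],angle('a2'))
path(p,r,np.radians([114,119,124,129,134,139,144,149,154,159,164,168,172,176,180]),rt=.078)
```

```text
[-0.1056  0.0211  0.1386] [ 0.322  -0.4389 -0.6169] 10.05 {'side': (1.86, 0.14, 78), 'top': (1.76, 0.07, 26)}
114 [-2.9, -1.4, 0.6, 0.1, 0.2, -0.5]
119 [-4.4, 6.1, -0.0, 0.0, -0.0, -1.9]
124 [-4.0, 6.3, 0.0, -0.0, -0.0, -1.9]
129 [-3.7, 6.5, -0.0, 0.0, 0.0, -1.9]
134 [-3.3, 6.7, -0.0, -0.0, 0.0, -1.9]
139 [-2.9, 6.9, 0.0, 0.0, -0.0, -1.9]
144 [-2.4, 7.1, -0.0, 0.0, -0.0, -1.9]
149 [-2.0, 7.2, -0.0, 0.0, -0.0, -1.9]
154 [-1.6, 7.3, 0.0, -0.0, 0.0, -1.9]
159 [-1.1, 7.4, 0.0, 0.0, 0.0, -1.9]
164 [-0.7, 7.3, -0.0, -0.0, 0.0, -1.9]
168 [-0.3, 5.0, 0.0, 0.0, 0.0, -1.5]
172 [-0.1, 5.0, -0.0, 0.0, 0.0, -1.5]
176 [0.1, 5.0, -0.0, 0.0, 0.0, -1.5]
180 [0.2, 5.0, 0.0, 0.0, 0.0, -1.5]
```

The orange mask found almost nothing (78 px), probably because of shading, so I'll look at the saved frame.

Run:
```python
import cv2,numpy as np
a=cv2.imread("pics/a2_side.png")[180:320,240:400];b=cv2.imread("pics/a2_top.png")[170:290,220:360]
cv2.imwrite("pics/c7.png",np.hstack([cv2.resize(a,(400,350),interpolation=cv2.INTER_CUBIC),cv2.resize(b,(400,350),interpolation=cv2.INTER_CUBIC)]))
print(cv2.cvtColor(a,cv2.COLOR_BGR2HSV)[30:80:6,85])
```

```text
[[113  40  57]
 [116  36  56]
 [113  41  56]
 [110  42  55]
 [ 12 175 159]
 [ 10 210 141]
 [ 10 213 133]
 [  9  51  70]
 [150   3  83]]
```

View pics/c7.png

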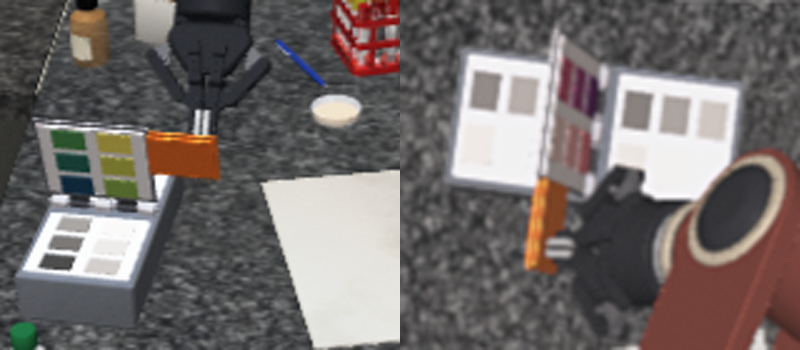

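The leaf is past upright: the pink chart shows in the top view and the fingertip is on the tab at (560,245). I'll continue to about 165° and loosen the mask.

Call:
apply_moves([
  [1,-2,2,0,0,0,-1.9],
  [1,-4,6,0,0,0,-1.9],
  [1,-4,6,0,0,0,-1.9],
  [1,-4,7,0,0,0,-1.9],
  [1,-3,7,0,0,0,-1.9],
  [1,-3,7,0,0,0,-1.9],
  [1,-2,7,0,0,0,-1.9],
  [1,-2,7,0,0,0,-1.9],
  [1,-1.5,7,0,0,0,-1.9],
  [1,-1,7,0,0,0,-1.9],
  [1,0,0,0,0,0,0],
])

```text
time: 11.25
tool_pos: [0.4682, 0.1172, 0.0984]
tool_rot: [0.546, -0.393, 0.589, -0.448]
contact_force: [0.1, -0.2, 0.4]
gripper_width: 0.003
```

```bash
sed -i 's/(8,180,150)/(7,150,70)/' h.py
python3 - <<'E'
from h import *
p,r,s=pose();print(where(),s['contact_force'],s['time'],angle('a3'))
path(p,r,np.radians([156,160,164,168,172,176,180]),rt=.08)
print(r.as_matrix()[:,1])
E
```

```text
[-0.1063  0.0695  0.0926] [ 0.0863 -0.242   0.3883] 11.25 {'side': (2.64, 0.77, 179), 'top': (2.5, 0.21, 164)}
156 [-4.2, -10.0, 1.2, 0.2, 0.1, 2.4]
160 [-0.8, 6.0, -0.0, 0.0, -0.0, -1.5]
164 [-0.5, 6.0, 0.0, 0.0, -0.0, -1.5]
168 [-0.3, 5.1, 0.0, 0.0, 0.0, -1.5]
172 [-0.1, 5.1, -0.0, 0.0, 0.0, -1.5]
176 [0.1, 5.1, -0.0, 0.0, 0.0, -1.5]
180 [0.3, 5.1, 0.0, 0.0, 0.0, -1.5]
[ 0.026   0.2891 -0.9569]
```

Call:
apply_moves([
  [1,0,4,0,0,0,-1.5],
  [1,0,4,0,0,0,-1.5],
  [1,0,4,0,0,0,-1.5],
  [1,0,0,0,0,0,0],
])

```text
time: 11.75
tool_pos: [0.4686, 0.1202, 0.0867]
tool_rot: [0.528, -0.416, 0.573, -0.469]
contact_force: [0.9, 0.1, 0.5]
gripper_width: 0.003
```

Call:
apply_moves([
  [1,0,2,0,0,0,0],
  [1,0,2,0,0,0,0],
  [1,0,0,0,0,0,0],
])

```text
time: 12.05
tool_pos: [0.4687, 0.1204, 0.0829]
tool_rot: [0.527, -0.415, 0.573, -0.47]
contact_force: [-0.2, -0.1, -0.2]
gripper_width: 0.001
```

Run:
```python
from h import *
p,r,s=pose();print(where(),s['contact_force'],s['time'],angle('a4'))
```

```text
[-0.106   0.0723  0.0771] [-0.1831 -0.0532 -0.1823] 12.05 {'side': (2.82, 0.74, 282), 'top': (0.0, 0.0, 0)}
```

Call:
apply_moves([
  [1,0,2,0,0,0,0],
  [1,0,2,0,0,0,0],
  [1,0,2,0,0,0,0],
  [1,0,0,0,0,0,0],
])

```text
time: 12.55
tool_pos: [0.4689, 0.1218, 0.0771]
tool_rot: [0.527, -0.416, 0.573, -0.47]
contact_force: [-0.5, 0.1, 0.2]
gripper_width: 0.003
```

Call:
apply_moves([
  [1,0,2,0,0,0,0],
  [1,0,2,0,0,0,0],
  [1,0,0,0,0,0,0],
])

```text
time: 12.85
tool_pos: [0.469, 0.1227, 0.0732]
tool_rot: [0.528, -0.415, 0.573, -0.47]
contact_force: [0.0, 0.3, 0.2]
gripper_width: -0.005
```

Run:
```python
from h import *
p,r,s=pose();print(where(),s['contact_force'],s['time'],angle('a5'))
w=manip.grab_frame("wrist");a=cv2.imread("pics/a5_side.png")[200:320,240:400]
cv2.imwrite("pics/c8.png",np.hstack([cv2.resize(w,(400,300)),cv2.resize(a,(400,300),interpolation=cv2.INTER_CUBIC)]))
```

```text
[-0.106   0.0746  0.0674] [0.0387 0.2592 0.1743] 12.85 {'side': (2.94, 0.79, 351), 'top': (0.0, 0.0, 0)}
```

View pics/c8.png

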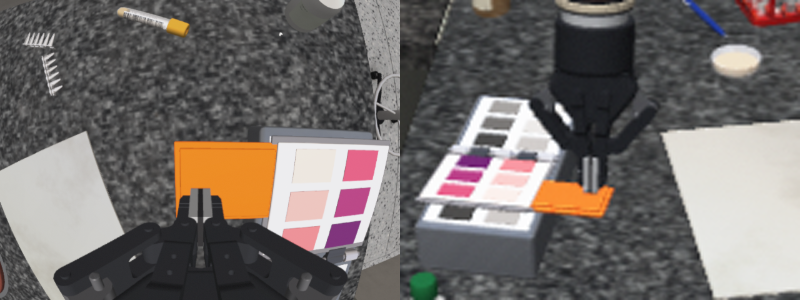

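The pink-to-purple chart is on top, with the fingertip on the tab at (590,188). The leaf is still about 0.2 rad from flat, so I'll press further in small steps and watch the force.

Call:
apply_moves([
  [1,0,2,0,0,0,0],
  [1,0,2,0,0,0,0],
  [1,0,2,0,0,0,0],
  [1,0,2,0,0,0,0],
  [1,0,0,0,0,0,0],
])

```text
time: 13.5
tool_pos: [0.469, 0.1244, 0.0653]
tool_rot: [0.527, -0.416, 0.573, -0.469]
contact_force: [0.2, -0.3, -0.6]
gripper_width: 0.001
```

Call:
apply_moves([
  [1,0,2,0,0,0,0],
  [1,0,2,0,0,0,0],
  [1,0,0,0,0,0,0],
])

```text
time: 13.8
tool_pos: [0.4696, 0.125, 0.0628]
tool_rot: [0.528, -0.416, 0.573, -0.47]
contact_force: [-3.1, -1.2, 7.4]
gripper_width: 0.001
```

Run:
```python
from h import *
p,r,s=pose();print(where(),s['contact_force'],s['time'],angle('a6'))
```

```text
[-0.1056  0.0769  0.057 ] [-3.1175 -1.1539  7.3614] 13.8 {'side': (3.08, 0.76, 412), 'top': (0.0, 0.0, 0)}
```

Call:
apply_moves([
  [1,0,1,0,0,0,0],
  [1,0,0,0,0,0,0],
])

```text
time: 14.1
tool_pos: [0.4697, 0.1251, 0.0626]
tool_rot: [0.528, -0.416, 0.573, -0.469]
contact_force: [-7.4, -3.9, 11.5]
gripper_width: 0.002
```

Call:
apply_moves([
  [1,0,-10,0,0,0,0],
  [1,0,-20,0,0,0,0],
  [1,0,-40,0,0,0,0],
  [1,0,-40,0,0,0,0],
  [1,0,-40,0,0,0,0],
  [1,0,0,0,0,0,0],
])

```text
time: 14.7
tool_pos: [0.4701, 0.0925, 0.2147]
tool_rot: [0.531, -0.412, 0.57, -0.473]
contact_force: [1.0, -0.6, 0.2]
gripper_width: 0.003
```

Run:
```python
from h import *
p,r,s=pose();print(where(),s['contact_force'],s['time'],angle('a7'))
w=manip.grab_frame("wrist");a=cv2.imread("pics/a7_side.png")[200:320,240:400]
cv2.imwrite("pics/c9.png",np.hstack([cv2.resize(w,(400,300)),cv2.resize(a,(400,300),interpolation=cv2.INTER_CUBIC)]))
# bystander check: difference of first and last frames
for n in("side","top"):
    d=cv2.absdiff(cv2.imread(f"pics/{n}0.png"),cv2.imread(f"pics/a7_{n}.png")).max(2)
    k,_,st,_=cv2.connectedComponentsWithStats((cv2.medianBlur(d,5)>40).astype(np.uint8))
    print(n,[x.tolist() for x in st[1:] if x[4]>20])
```

```text
[-0.1018  0.0446  0.2088] [ 1.0032 -0.6429  0.2021] 14.7 {'side': (3.08, 0.82, 446), 'top': (0.0, 0.0, 0)}
side [[295, 0, 325, 323, 29553], [489, 11, 151, 267, 13817], [292, 135, 51, 83, 2253], [548, 161, 7, 7, 34], [535, 172, 13, 14, 78], [262, 228, 75, 33, 1629], [248, 262, 47, 28, 582], [291, 275, 35, 18, 476], [423, 322, 12, 17, 116], [402, 324, 13, 22, 98], [414, 326, 9, 7, 40], [394, 342, 24, 33, 437]]
top [[251, 187, 33, 6, 97], [294, 192, 44, 24, 668], [244, 194, 11, 14, 121], [257, 195, 11, 14, 118], [271, 197, 16, 14, 175], [212, 210, 128, 270, 16649], [273, 262, 8, 8, 35], [3, 354, 34, 27, 617], [220, 402, 7, 9, 26], [0, 420, 63, 60, 1070], [190, 442, 20, 7, 83], [167, 449, 42, 31, 722], [0, 454, 14, 17, 96]]
```

View pics/c9.png

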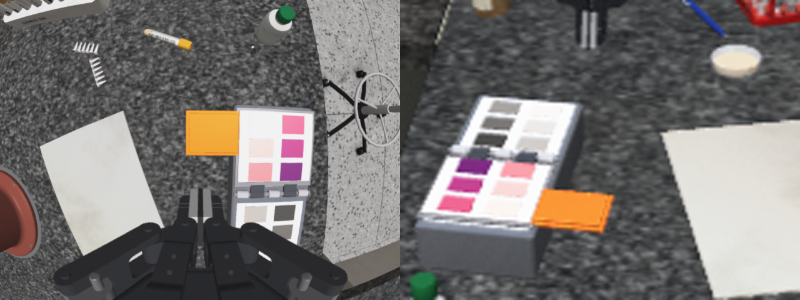

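Run:
```python
from h import *
im=cv2.imread("pics/a7_side.png");m=mask(im);z=np.zeros_like(m);z[260:300,285:340]=m[260:300,285:340]
c=max(cv2.findContours(z,cv2.RETR_EXTERNAL,cv2.CHAIN_APPROX_NONE)[0],key=cv2.contourArea)
print("obs rect",cv2.boundingRect(c),cv2.approxPolyDP(c,2,True)[:,0].tolist())
f=lambda q,a,y0=0:[proj('side',world(Q,leaf(x,rr,h,a))).round(1).tolist() for x,rr,h in q]
for a in(2.95,3.0,3.06,3.1,3.14):print(a,f([(-.125,.055,-.0045),(-.125,.115,-.0045),(-.125,.115,.0045),(-.06,.115,-.0045),(-.06,.055,-.0045)],a))
# initial-frame bias of the same check at plinth's far-left etc: vertical profile across leaf free edge
for x in(-.03,0.,.03):
    pt=[proj('side',world(Q,leaf(x,.12,-.0045,a))).round(1).tolist() for a in(3.0,3.06,3.14)]+[proj('side',world(Q,(x,.125,.06))).round(1).tolist()]
    u=int(round(pt[2][0]));v=int(pt[0][1])-6;print(x,u,v,pt);print(im[v:v+22,u].mean(1).astype(int).tolist(), cv2.imread("pics/side0.png")[v:v+22,u].mean(1).astype(int).tolist())
```

```text
obs rect (293, 276, 33, 17) [[297, 276], [293, 286], [295, 290], [321, 292], [325, 278]]
2.95 [[326.1, 273.6], [321.8, 283.6], [321.8, 287.0], [294.9, 281.1], [300.1, 271.3]]
3.0 [[326.0, 274.6], [321.8, 285.8], [321.7, 289.2], [294.9, 283.4], [300.1, 272.3]]
3.06 [[326.0, 275.8], [321.7, 288.4], [321.8, 291.7], [294.9, 286.0], [300.1, 273.6]]
3.1 [[326.0, 276.7], [321.7, 290.1], [321.8, 293.3], [294.9, 287.6], [300.1, 274.4]]
3.14 [[326.0, 277.4], [321.8, 291.7], [321.8, 294.8], [295.0, 289.3], [300.1, 275.2]]
-0.03 282 277 [[282.1, 283.2], [282.1, 285.9], [282.3, 289.3], [282.0, 294.2]]
[229, 237, 251, 248, 246, 246, 247, 247, 247, 243, 252, 178, 167, 198, 197, 153, 144, 116, 92, 91, 91, 91] [236, 236, 235, 236, 239, 252, 235, 211, 208, 208, 207, 207, 202, 251, 216, 156, 145, 118, 94, 90, 91, 92]
0.0 270 276 [[269.8, 282.1], [269.9, 284.8], [270.1, 288.2], [269.8, 293.0]]
[139, 214, 250, 240, 248, 251, 252, 252, 252, 252, 252, 176, 164, 228, 172, 146, 140, 108, 92, 89, 88, 87] [122, 122, 122, 122, 153, 251, 209, 219, 245, 251, 252, 252, 252, 252, 191, 147, 142, 107, 92, 90, 91, 91]
0.03 258 275 [[257.7, 281.0], [257.8, 283.7], [258.0, 287.1], [257.8, 291.9]]
[226, 242, 245, 185, 163, 163, 164, 164, 164, 240, 245, 166, 156, 219, 162, 147, 139, 106, 93, 93, 91, 91] [252, 252, 252, 248, 247, 252, 155, 80, 77, 77, 79, 78, 141, 244, 177, 149, 141, 106, 93, 94, 92, 91]
```

The stand edge hasn't moved, but the leaf reads about 3.08, too close to the 3.06 threshold. I'll press again, vertically and nearer the tab's outer end.

```bash
sed -i 's/\.006,0\]/-.009,0]/g' h.py; grep -c -- "-.009,0" h.py
python3 - <<'E'
from h import *
p,r,s=pose();print(where())
T=tool_R(np.radians(90))
for t,n in(((-.108,.097,.12),3),((-.108,.097,.080),2)):
    o,p,r=rows(p,r,t,T,n);[print(x.tolist()) for x in o];print(p)
E
```

```text
2
[-0.1057  0.0419  0.2158]
[-10.5, 35.1, -0.6, 0.0, 0.0, -4.1]
[-13.0, 34.2, -0.7, 0.0, 0.0, -4.1]
[-15.4, 33.2, -0.7, 0.0, 0.0, -4.1]
[0.4694 0.1465 0.111 ]
[0.0, 20.0, -0.0, 0.0, 0.0, 0.0]
[0.0, 20.0, -0.0, 0.0, 0.0, 0.0]
[0.4694 0.1465 0.071 ]
```

Call:
apply_moves([
  [1,-10,35,-1,0,0,-4.1],
  [1,-13,34,-1,0,0,-4.1],
  [1,-15,33,-1,0,0,-4.1],
  [1,0,10,0,0,0,0],
  [1,0,10,0,0,0,0],
  [1,0,8,0,0,0,0],
  [1,0,4,0,0,0,0],
  [1,0,0,0,0,0,0],
])

```text
time: 15.65
tool_pos: [0.4687, 0.1451, 0.0798]
tool_rot: [0.474, -0.474, 0.526, -0.524]
contact_force: [0.2, 0.1, 0.4]
gripper_width: 0.003
```

Call:
apply_moves([
  [1,0,2,0,0,0,0],
  [1,0,2,0,0,0,0],
  [1,0,2,0,0,0,0],
  [1,0,0,0,0,0,0],
])

```text
time: 16.05
tool_pos: [0.4684, 0.1458, 0.0736]
tool_rot: [0.474, -0.474, 0.525, -0.523]
contact_force: [0.9, -0.4, -0.5]
gripper_width: 0.005
```

Call:
apply_moves([
  [1,0,2,0,0,0,0],
  [1,0,2,0,0,0,0],
  [1,0,2,0,0,0,0],
  [1,0,0,0,0,0,0],
])

```text
time: 16.45
tool_pos: [0.4682, 0.1459, 0.0673]
tool_rot: [0.474, -0.475, 0.525, -0.523]
contact_force: [-0.3, 0.0, 0.1]
gripper_width: -0.001
```

Call:
apply_moves([
  [1,0,1.5,0,0,0,0],
  [1,0,1.5,0,0,0,0],
  [1,0,0,0,0,0,0],
])

```text
time: 16.75
tool_pos: [0.4683, 0.1459, 0.0645]
tool_rot: [0.474, -0.474, 0.525, -0.523]
contact_force: [0.2, -0.0, -0.3]
gripper_width: 0.002
```

Call:
apply_moves([
  [1,0,1.5,0,0,0,0],
  [1,0,1.5,0,0,0,0],
  [1,0,0,0,0,0,0],
])

```text
time: 17.05
tool_pos: [0.4683, 0.1459, 0.0615]
tool_rot: [0.474, -0.474, 0.525, -0.523]
contact_force: [-0.6, -1.0, 0.3]
gripper_width: 0.002
```

Call:
apply_moves([
  [1,0,1.5,0,0,0,0],
  [1,0,0,0,0,0,0],
])

```text
time: 17.25
tool_pos: [0.4686, 0.146, 0.0612]
tool_rot: [0.474, -0.475, 0.525, -0.523]
contact_force: [-2.9, -1.4, 5.6]
gripper_width: -0.004
```

Run:
```python
from h import *
p,r,s=pose();print(where(),s['contact_force'],s['time'])
im=manip.grab_frame("side")
for u,v in((282,277),(270,276),(258,275)):print(im[v:v+22,u].mean(1).astype(int).tolist())
m=mask(im);z=np.zeros_like(m);z[260:300,285:340]=m[260:300,285:340]
c=max(cv2.findContours(z,cv2.RETR_EXTERNAL,cv2.CHAIN_APPROX_NONE)[0],key=cv2.contourArea);print(cv2.boundingRect(c),cv2.approxPolyDP(c,2,True)[:,0].tolist())
```

```text
[-0.1088  0.0964  0.0702] [-2.8615 -1.4387  5.6205] 17.25
[230, 238, 252, 248, 247, 247, 247, 247, 247, 243, 252, 181, 168, 183, 197, 155, 147, 117, 91, 91, 90, 91]
[139, 217, 250, 241, 248, 251, 252, 252, 252, 252, 252, 178, 167, 229, 175, 147, 142, 110, 92, 90, 90, 91]
[228, 242, 245, 186, 164, 164, 165, 165, 165, 240, 246, 168, 158, 220, 164, 148, 142, 106, 95, 94, 95, 91]
(293, 276, 33, 17) [[297, 276], [293, 287], [295, 290], [321, 292], [325, 278], [322, 278], [317, 288], [313, 288], [309, 276]]
```

With 5.6 N at 97 mm from the spine, about five times the hinge friction, the picture does not change by a pixel. The leaf is therefore on its stop. I'll retreat clear of everything.

Call:
apply_moves([
  [1,0,-10,0,0,0,0],
  [1,0,-20,0,0,0,0],
  [1,0,-40,0,0,0,0],
  [1,0,-40,0,0,0,0],
  [1,0,-40,0,0,0,0],
  [1,0,-20,0,0,0,0],
  [1,0,0,0,0,0,0],
  [1,0,0,0,0,0,0],
])

```text
time: 18.1
tool_pos: [0.4688, 0.1456, 0.2304]
tool_rot: [0.475, -0.474, 0.525, -0.524]
contact_force: [-0.2, -0.9, -0.7]
gripper_width: 0.0
```

Run:
```python
from h import *
im=manip.grab_frame("side");p,r,s=pose();print(p,s['contact_force'],s['time'])
for u,v in((282,277),(270,276),(258,275)):print(im[v:v+22,u].mean(1).astype(int).tolist())
t=manip.grab_frame("top");d0=cv2.imread("pics/top0.png");s0=cv2.imread("pics/side0.png")
for nm,a,b,(x,y,w,h) in(("brown",t,d0,(445,170,40,35)),("green",t,d0,(170,183,32,30)),("petri",t,d0,(390,295,36,38)),("pen",t,d0,(428,278,60,36)),("tube",t,d0,(170,245,35,45)),("tube_side",im,s0,(300,330,50,30)),("brown_side",im,s0,(262,170,28,40))):
    print(nm,round(float(cv2.absdiff(a[y:y+h,x:x+w],b[y:y+h,x:x+w]).mean()),1))
print(manip.job_done())
```

```text
[0.4681 0.1455 0.229 ] [ 0.6532 -0.2769 -1.0841] 18.15
[230, 238, 252, 248, 247, 247, 247, 247, 247, 244, 252, 180, 168, 200, 200, 154, 148, 117, 93, 90, 91, 91]
[139, 217, 250, 241, 248, 251, 252, 252, 252, 252, 252, 179, 166, 229, 175, 147, 142, 109, 94, 89, 89, 90]
[228, 243, 245, 186, 165, 164, 166, 165, 166, 240, 246, 168, 157, 221, 163, 150, 140, 106, 93, 94, 93, 91]
brown 0.8
green 4.4
petri 0.5
pen 0.6
tube 22.1
tube_side 0.9
brown_side 2.5
the job is handed in; nothing more can be done
None
```

The leaf is turned over the spine onto the left half with its pink-to-purple chart on top, and I handed the job in at about 18 s. The hand-in gives no verdict, so the result rests on my own checks.

- **How it went:** I pushed the tab with the shut fingertips from the right. On the first try the finger was not far enough under the tab, so it slipped off at about 0.5 rad. I went back in deeper and took the leaf past upright and down, then pressed it twice.
- **Flatness:** The second press reached 5.6 N at 97 mm from the spine, well above the hinge's stiffness, and the leaf did not move in the picture. The earlier press reached 11.5 N. I take it to be on its stop, but the image fit gave only about 3.08 to 3.10 rad, close to the 3.06 limit and within the fit's error.
- **Stand:** Its left edge is at the same pixels in the side view as at the start, so I saw no shift.
- **Bystanders:** The brown bottle, dish and pen are unchanged between first and last pictures. The tube differs strongly in the top view, probably because the arm was over it, but it is unchanged in the side view. The green bottle differs slightly in the top view (4.4 grey levels on average), and I did not check it in the side view.
- **Robot:** It finished about 0.16 m above the leaf with about 1 N on the force reading, which is its noise level.
- **Disagreement:** The shut fingertips behaved about 25 mm shorter than `manip.tcp_to_tips` says. I allowed for that in the final press.

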